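Secure an old wooden panel under two swivel keepers

TASK

Secure the old wooden panel, lying face down on the holding board, for work on its back: push it along the board until it is fully home against the far rail, and with a finger push the two aluminium swivel arms round until each points straight across the rail, over the panel. Only push with the fingers: do not pinch or lift the panel, and leave the bottle, the jar and the cork block where they stand.

Things in the scene. Friction and masses are not known exactly. Their poses are not given: they have to be found in the camera images.
- board: Plywood holding board fixed to the table, 215 x 300 mm (x from -120 to +95 mm, y from -150 to +150 mm of its origin), bed top 15 mm above the table. Origin on the table; x points away from the robot (turned up to 0.25 rad). A wooden rail 30 mm wide (x 65 to 95 mm) and 33 mm high above the table runs along the far edge; its inner face is at x = 65 mm. Side guides at y = 135 to 149 mm and -135 to -149 mm (x -85 to 65 mm) rise to 25 mm above the table. The near side is open.
- panel: Loose dark wooden panel, 120 (x) x 260 (y) x 18 mm thick, about 0.45 kg, lying flat on the bed between the side guides (4 to 5 mm play each side); its top is 33 mm above the table. Origin at the centre of its underside, axes along the board's. At the start a gap of 15 to 35 mm is open between it and the far rail; when home its origin is at x = 5 mm of the board. It slides with about 2 to 4 N.
- keeper_1_pivot (a point): Point on the pivot axis of the first swivel arm, 45 mm above the table (mid-thickness of the arm). Aluminium swivel arm on a steel pivot screw in the far rail; the arm is a straight bar 22 mm wide and 16 mm thick reaching 75 mm from the pivot axis to its free end (11 mm behind the axis at the other end), underside 37 mm and top 53 mm above the table, 4 mm clear above rail and panel. Either arm may sit on the left or the right half of the rail.
- keeper_1_tip (a point): Middle of the free end of the first arm, at mid-thickness (45 mm above the table), 75 mm from the pivot.
- keeper_1 (a joint): Angle in rad of the first swivel arm about its vertical pivot: 0 = the arm lies square across the rail, pointing along the board's -x, over the panel; positive = counter-clockwise seen from above, so at positive values the arm points towards the board's -y, at negative values towards its +y. Hard stops at -1.75 and +1.75. Starts between 1.0 and 1.6. It has dry friction only (about 0.08 N m, 1 to 2 N at the arm), no spring, and stays where it is left. 
- keeper_2_pivot (a point): Point on the pivot axis of the second swivel arm, 45 mm above the table; the arm is the same as the first.
- keeper_2_tip (a point): Middle of the free end of the second arm, at mid-thickness, 75 mm from the pivot.
- keeper_2 (a joint): Angle in rad of the second swivel arm about its vertical pivot: 0 = the arm lies square across the rail, pointing along the board's -x, over the panel; positive = counter-clockwise seen from above, so at positive values the arm points towards the board's -y, at negative values towards its +y. Hard stops at -1.75 and +1.75. Starts between -1.6 and -1.0. It has dry friction only (about 0.08 N m, 1 to 2 N at the arm), no spring, and stays where it is left. 
- bottle: Bystander: upright amber glass bottle, 44 mm diameter, 95 mm high with its cap, left of the board. Origin at the centre of its foot.
- jar: Bystander: glass jar, 56 mm diameter, 60 mm high, right of the board. Origin at the centre of its foot.
- block: Bystander: cork sanding block 70 x 45 x 30 mm, right of the board, farther from the robot than the jar. Origin at the centre of its underside.

How it is judged:
At the end, for the whole second after the job is handed in: The panel lies flat and at rest on the bed with its far edge within 6 mm of the far rail (origin at board x above -1 mm) and square to it within 0.06 rad; both swivel arms are within 0.2 rad (11 degrees) of straight across the rail (joint value 0), at rest (x of panel in the frame of board above -0.001 m and angle between the x axis of panel and the x axis of board, either way round below 0.06 rad and z of panel in the frame of board below 0.019 m and angle between panel's own z axis and vertical below 0.05 rad and linear speed of panel below 0.01 m/s and value of joint keeper_1 between -0.2 and 0.2 rad and value of joint keeper_2 between -0.2 and 0.2 rad and velocity of joint keeper_1 between -0.05 and 0.05 rad/s and velocity of joint keeper_2 between -0.05 and 0.05 rad/s); the robot touches nothing.
It fails at once if the panel is lifted more than 10 mm off the bed or tipped by more than 0.12 rad (z of panel in the frame of board above 0.025 m or angle between panel's own z axis and vertical above 0.12 rad).
It fails at once if the bottle is moved more than 30 mm or tipped over (distance of bottle from where it was at the start of the episode above 0.03 m or angle between bottle's own z axis and vertical above 0.4 rad).
It fails at once if the jar is moved more than 30 mm or tipped over (distance of jar from where it was at the start of the episode above 0.03 m or angle between jar's own z axis and vertical above 0.4 rad).
It fails at once if the block is moved more than 30 mm or tipped over (distance of block from where it was at the start of the episode above 0.03 m or angle between block's own z axis and vertical above 0.4 rad).
It also fails if it takes over 51 s, if anything falls off the work surface, if the arm or the gripper's body presses on something with over 40 N, if the wrist force passes 120 N, or if a joint passes its speed limit or range.

ROBOT

A 6-joint arm with a two-finger parallel gripper is mounted at the origin on the work surface. World frame = base frame: x ahead of the robot, y to its left, z up, the work surface at z = 0. Lengths are in m, angles in rad, forces in N, time in s.
With the tool pointing down it reaches from about 0.375 to 0.925 m from the base axis. Payload 5.7 kg.
Tool frame: the origin (TCP) lies at the very end of the fingers, on their centre line; the grasp point (between the pads) lies 19 mm behind it (manip.tcp_to_grasp is the x of the grasp point in the tool frame, in m); x points along the fingers, y is the direction in which the jaws open and shut, and the axes are right-handed (so a half turn about x gives the same grasp; the last joint's range is limited). The gripper opens to 88 mm and grips with 3 to 60 N. Pads are 20 mm wide; open, the fingers measure 115 mm over their backs; the gripper's body (75 mm by 178 mm) begins 61 mm behind the grasp point.
Start: joints at [-1.279, 0.359, 1.51, -0, 1.272, -0.115], TCP at [0.237, -0.551, 0.223] pointing down, gripper open.
Joint ranges: [-2.97, 2.97], [-1.01, 2.36], [0.21, 2.38], [-0.96, 4.11], [0.2, 2.71], [-2.98, 2.98]. Speed limits (rad/s): [2.39, 2.39, 3.14, 3.14, 3.14, 3.14].

INTERFACE

Orientations are given as a rotation vector (axis times angle).
In Python, from bench import status, eyes, workorder, manip gives the robot as it stands.
- The arm moves only by the tool carry_out, never from a script. Its argument "steps" is a list of rows, each a list of 5 numbers: the shift along the world's x, y, z in mm, then the turn about the world's z in degrees, then the closure, from 0 (fully open) to 1 (shut). A call has 1 to 5 rows; each row is the pose to reach, as a shift and turn from the pose commanded when the call began; what a row does not reach only later rows make up. A row lasts 1/10 s, in which the tool goes at most 50 mm and 8.59 degrees, less where a joint would pass 70% of its speed; a pose out of reach is approached as far as the arm can. A call with a gripper value outside its range is refused whole. The fingers move at their own pace and stop on an object; "newtons" is the grip in N (left out, the last holds). Time passes only in rows, so rows that repeat a pose let the fingers close. It gives the time, the measured TCP pose, the force and the opening at its end, in the units of the state.
- status.read_state(): the state, without advancing time (a new reading comes with each control period).
- eyes.get_image(name): name is "scene" or "top" or "wrist"; returns a dict with "color" (384x512x3 uint8, red, green, blue), "K" (3x3 intrinsics, pixels), "pose" (4x4, takes a point from camera to world coordinates); the wrist camera has in their place "mount" (4x4, takes a point from camera to tool coordinates, whose origin is the TCP and whose axes are the tool frame's). Camera axes: x right, y down, z forward; pixel columns grow to the right and rows downward; lengths in m; the calibration is good to about 2 mm. The wrist camera is an equidistant fisheye: a pixel r from the principal point sees the ray r / f radians off the axis. A picture is of the moment at which its call begins: read the wrist's pose just before it. There is no depth.
- workorder.hand_in(): hands the job in, once; it reports no verdict.
Trained networks look in the newest picture that a camera, given by its name, has taken for a name from the list of things; names that differ only in an ending like _2 or _b are one class to them, and where a whole thing is asked for, a point or a joint stands for the part that bears it (a point fixed in the world has none). Each returns a list of dicts, best first, with "confidence" (0 to 1); they miss things now and then, are a little off and sometimes report something else, mostly with a low value. They report only what shows in the picture. A call takes as long as a camera call.
- eyes.recognise(camera, thing): "bbox" ([left, top, width, height] in pixels, round what is visible of it).
- eyes.masks_of(camera, thing): "pixels" (384x512 bool, what is visible of it) and "bbox" ([left, top, width, height] in pixels, round what is visible of it).
- eyes.mark_of(camera, thing): "xy" ([column, row] in pixels: a listed point, or the origin of a listed thing).
The state is a dict: "time_s": time; "q": joint angles; "joint_vel": joint speeds; "joint_efforts": joint torques, N m; "position": TCP position; "orientation": TCP orientation; "wrist_force": force on the tool from outside, world axes, zero at the start; "ft_torque": the same for the moment, N m; "grip_width": finger opening in m.
Only numpy, scipy, OpenCV 4.12 (cv2) and the standard library are available. Lean on these libraries where they do the work, as an engineer would, in place of code of your own. Each camera call takes 0.05 s, during which the arm holds its last target.

## Working session

There is one attempt and no reset: what is moved stays moved. The work goes in short steps, Python scripts to look and compute and a tool call to move; the robot and the scene stay as the last step left them, time stands still between calls to the robot, and variables do not carry over. Pictures are saved under pics/ and viewed, and the job is handed in when it is done.

Besides the shell and the picture viewer there is one more tool, called after "Emit:" as name([rows], argument=value, ...), one row to a line, values as JSON. carry_out: Moves the arm, as the interface text tells. Its arguments: {"type":"object","properties":{"steps":{"type":"array"},"newtons":{"type":"number"}},"required":["steps"]}

```bash
mkdir -p pics; ls; cat > h.py <<'E'
import numpy as np,cv2
from bench import status,eyes,workorder,manip
def snap(n,f):
    im=eyes.get_image(n); cv2.imwrite('pics/'+f,im['color'][:,:,::-1]); return im
def ray(im,xy,z):
    K=im['K'];P=im['pose'];d=P[:3,:3]@np.linalg.solve(K,[xy[0],xy[1],1.]);o=P[:3,3]
    return o+d*(z-o[2])/d[2]
E
python3 - <<'E'
from h import *
s=status.read_state();print(s)
Z=dict(board=0,panel=.015,keeper_1_pivot=.045,keeper_1_tip=.045,bottle=0,jar=0,block=0)
for c in('top','scene'):
    im=snap(c,c+'0.png')
    for t,z in Z.items():
        for r in eyes.mark_of(c,t)[:4]:print(c,t,round(r['confidence'],2),np.round(r['xy'],1),np.round(ray(im,r['xy'],z)*1000))
print(status.read_state()['time_s'])
E
```

```text
pics
{'time_s': 0.0, 'q': array([-1.27915206e+00,  3.59493107e-01,  1.51138683e+00, -3.09073090e-05,
        1.27246713e+00, -1.15087711e-01]), 'joint_vel': array([ 0.0002153 ,  0.00017171,  0.00064182, -0.00072497,  0.00069689,
        0.00109396]), 'joint_efforts': array([ 2.22439077e-03, -5.15371656e+01, -2.70727658e+01,  6.77140569e-02,
        3.50303866e-02, -1.47304731e-04]), 'position': array([ 0.23716571, -0.55042411,  0.22183401]), 'orientation': array([ 1.99815441,  0.41388134, -1.99853004]), 'wrist_force': array([-0.47486523, -0.40144282, -0.06984499]), 'ft_torque': array([-0.01549052,  0.01354988,  0.03144774]), 'grip_width': 0.08772185530315879}
top panel 0.69 [286.6 197.9] [521. -62.  15.]
top keeper_1_pivot 0.67 [318.3 144.8] [ 634. -130.   45.]
top keeper_1_tip 0.84 [349.5 152.5] [ 617. -198.   45.]
top bottle 0.56 [173.7 233.2] [443. 185.   0.]
top jar 0.93 [409.4 215.5] [ 485. -339.    0.]
top block 0.94 [389.1 172.3] [ 585. -298.    0.]
scene board 0.79 [231.6 211.3] [525. -56.   0.]
scene panel 0.66 [232.  204.5] [515. -59.  15.]
scene panel 0.62 [230.2 215.5] [561. -45.  15.]
scene keeper_1_pivot 0.56 [186.9 220.5] [ 647. -122.   45.]
scene keeper_1_pivot 0.51 [262.1 225.4] [609.  60.  45.]
scene keeper_1_tip 0.8 [163.7 206.4] [ 613. -206.   45.]
scene bottle 0.91 [326.5 209.5] [439. 183.   0.]
scene block 0.64 [138.7 206.4] [ 583. -309.    0.]
0.8
```

```bash
python3 - <<'E'
import cv2
a=cv2.imread('pics/top0.png');b=cv2.imread('pics/scene0.png')
cv2.imwrite('pics/top0c.png',cv2.resize(a[90:290,140:440],None,fx=2.66,fy=2.66,interpolation=cv2.INTER_CUBIC))
cv2.imwrite('pics/scene0c.png',cv2.resize(b[130:290,90:370],None,fx=2.85,fy=2.85,interpolation=cv2.INTER_CUBIC))
E
```

```text
(no output)
```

View pics/top0c.png

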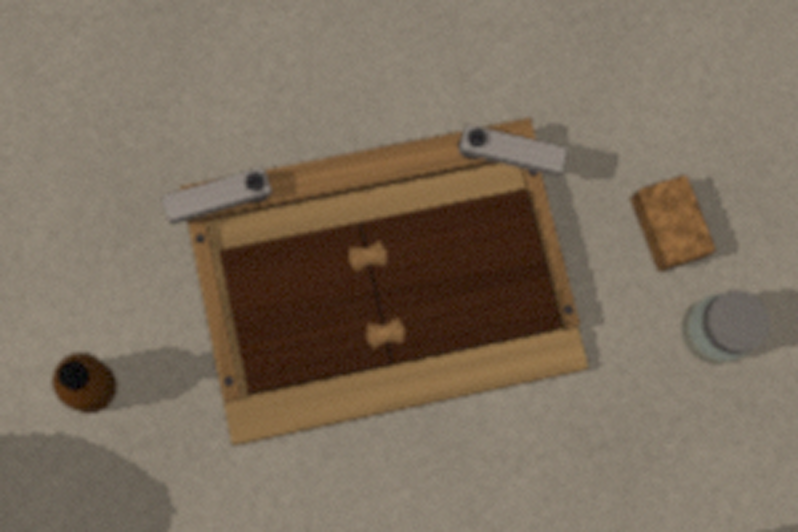

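View pics/scene0c.png

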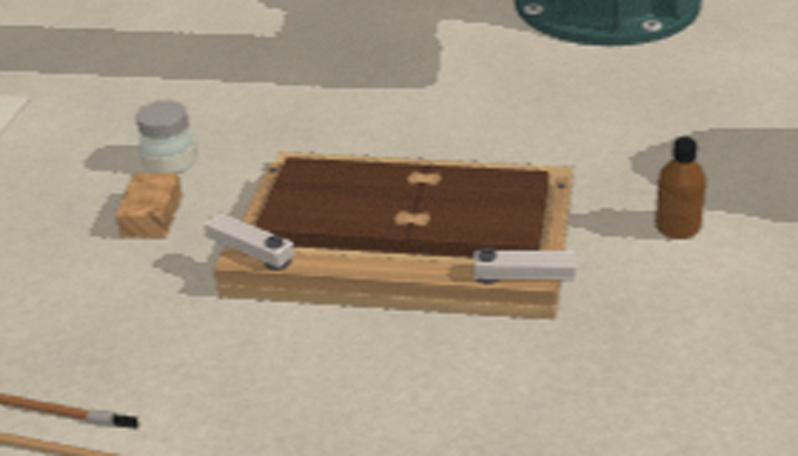

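```bash
python3 - <<'E'
from h import *
im=eyes.get_image('top')
print(im['pose'][:3,3])
P={'nearL':(233,443,15),'nearR':(586,367,15),'farR':(533,120,33),'pivL':(256,181,56),'pivR':(478,137,56),'tipLmid':(167,208,53),'tipRmid':(563,158,53),
'panNL':(248,394,33),'panNR':(563,326,33),'panFL':(220,250,33),'panFR':(527,190,33),'railinL':(213,219,33),'railinR':(523,164,33)}
W={}
for k,(u,v,z) in P.items():
    W[k]=ray(im,(140+(u+.5)/2.66-.5,90+(v+.5)/2.66-.5),z/1000)*1000;print(k,np.round(W[k],1))
d=W['nearL']-W['nearR'];th=np.arctan2(-d[0],d[1]);print('yaw',th,np.linalg.norm(d))
c=np.cos(th);s=np.sin(th);R=np.array([[c,-s],[s,c]])
o1=(W['nearL']+W['nearR'])[:2]/2+R@[120,0];o2=W['farR'][:2]-R@[95,-150];print(o1,o2)
for k in W:print(k,np.round(R.T@(W[k][:2]-(o1+o2)/2),1))
E
```

```text
[0.34109309 0.03483804 0.97820178]
nearL [392.8  66.9  15. ]
nearR [ 455.7 -221.9   15. ]
farR [ 661.6 -181.2   33. ]
pivL [599.5  50.2  56. ]
pivR [ 638.7 -130.2   56. ]
tipLmid [577.1 121.2  53. ]
tipRmid [ 622.7 -200.2   53. ]
panNL [430.5  55.   33. ]
panNR [ 486.9 -199.7   33. ]
panFL [547.5  79.2  33. ]
panFR [ 600.8 -174.1   33. ]
railinL [573.4  85.3  33. ]
railinR [ 623.1 -171.5   33. ]
yaw 0.21427870273432614 295.60716190223445
[541.53105248 -51.96715443] [536.90614799 -54.80788479]
nearL [-117.4  148.7]
nearR [-117.4 -146.9]
farR [  92.4 -150.9]
pivL [80.9 88.4]
pivR [ 80.9 -96.2]
tipLmid [ 74.2 162.5]
tipRmid [  50.3 -161.2]
panNL [-83.1 129. ]
panNR [ -82.2 -131.8]
panFL [ 36.3 127.8]
panFR [  34.5 -131. ]
railinL [ 62.9 128.3]
railinR [  56.9 -133.2]
```

```bash
cat >> h.py <<'E'
from scipy.spatial.transform import Rotation as Ro
O=np.array([539,-53.5]);th=.21
RB=np.array([[np.cos(th),-np.sin(th)],[np.sin(th),np.cos(th)]])
def tow(x,y): return O+RB@[x,y]
def tob(p): return RB.T@(np.asarray(p)[:2]-O)
def yaw(s):
    t=Ro.from_rotvec(s['orientation']).as_matrix()[:,1];return np.degrees(np.arctan2(t[1],t[0]))
def st():
    s=status.read_state();print('t',round(s['time_s'],2),'pos',np.round(s['position']*1000,1),'board',np.round(tob(s['position']*1000),1),'yaw(tool y)',round(yaw(s),1),'F',np.round(s['wrist_force'],1),'w',s['grip_width']);return s
def need(x,y,z):
    s=st();w=tow(x,y);p=s['position']*1000;print('shift',np.round([*(w-p[:2]),z-p[2]],1))
E
python3 -c "
from h import *
need(-112,0,222)
print(Ro.from_rotvec(status.read_state()['orientation']).as_matrix().round(2))
print('board y dir',90+np.degrees(th))"
```

```text
t 0.85 pos [ 237.4 -551.   222.6] board [-398.7 -423.7] yaw(tool y) -66.7 F [ 0.4  0.3 -0.4] w 0.08801137294365735
shift [192.  474.2  -0.6]
[[-0.    0.4  -0.92]
 [ 0.   -0.92 -0.4 ]
 [-1.   -0.   -0.  ]]
board y dir 102.03211369774729
```

Emit:
carry_out([
  [20,45,0,-3,0],
  [40,90,0,-6,0],
  [60,135,0,-9,0],
  [80,180,0,-11,0],
  [98,225,0,-11,0],
])

```text
time_s: 1.35
position: [0.336, -0.3244, 0.2228]
orientation: [2.109, 0.225, -2.108]
wrist_force: [0.9, -0.7, -0.3]
grip_width: 0.0877
```

Emit:
carry_out([
  [19,45,0,0,0],
  [38,90,0,0,0],
  [57,135,0,0,0],
  [76,180,0,0,0],
  [94,225,0,0,0],
])

```text
time_s: 1.85
position: [0.43, -0.0992, 0.223]
orientation: [2.109, 0.227, -2.107]
wrist_force: [1.8, -0.7, -0.7]
grip_width: 0.0876
```

```bash
python3 -c "
from h import *
need(-112,0,22)"
```

```text
t 1.85 pos [430.  -99.2 223. ] board [-116.1  -22. ] yaw(tool y) -77.7 F [ 1.8 -0.7 -0.7] w 0.08762885887522041
shift [  -0.6   22.4 -201. ]
```

Emit:
carry_out([
  [0,22,-45,0,0],
  [0,22,-90,0,0],
  [0,22,-130,0,0],
  [0,22,-160,0,0],
  [0,22,-160,0,0],
])

```text
time_s: 2.35
position: [0.4266, -0.0779, 0.0598]
orientation: [2.102, 0.231, -2.116]
wrist_force: [-0.2, -0.1, -0.2]
grip_width: 0.0876
```

```bash
python3 -c "
from h import *
need(-112,0,22)
snap('wrist','w1.png');snap('scene','s1.png')"
```

```text
t 2.35 pos [426.6 -77.9  59.8] board [-115.    -0.4] yaw(tool y) -77.7 F [-0.2 -0.1 -0.2] w 0.08760302093726502
shift [  2.9   1.1 -37.8]
```

View pics/w1.png

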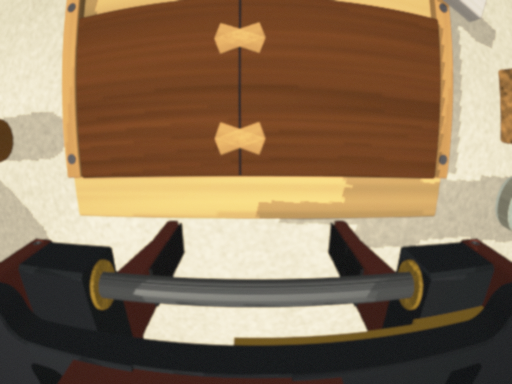

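View pics/s1.png

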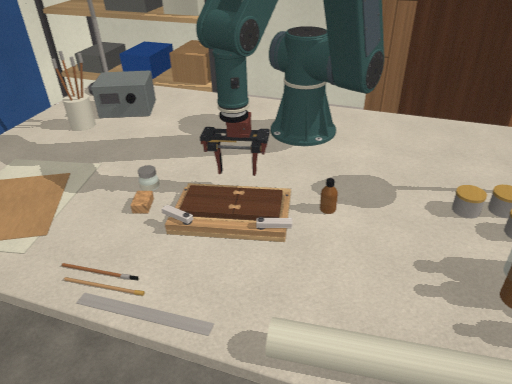

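Emit:
carry_out([
  [4,1,-20,0,0],
  [4,1,-33,0,0],
  [4,1,-35,0,0],
  [10,2,-35,0,0],
  [14,3,-35,0,0],
])

```text
time_s: 2.95
position: [0.4452, -0.0765, 0.029]
orientation: [2.111, 0.226, -2.105]
wrist_force: [0.0, 0.7, -0.7]
grip_width: 0.0876
```

```bash
python3 -c "
from h import *
need(-75,0,25)"
```

```text
t 2.95 pos [445.2 -76.5  29. ] board [-96.5  -2.9] yaw(tool y) -77.7 F [ 0.   0.7 -0.7] w 0.08760608637016679
shift [20.4  7.4 -4. ]
```

Emit:
carry_out([
  [3,1,-4,0,0],
  [7,2.5,-4,0,0],
  [11,4,-4,0,0],
  [15,5,-4,0,0],
  [18,6,-4,0,0],
])

```text
time_s: 3.45
position: [0.4614, -0.0697, 0.0236]
orientation: [2.108, 0.228, -2.109]
wrist_force: [-3.3, -1.0, 1.6]
grip_width: 0.0877
```

```bash
python3 -c "
from h import *
need(-65,0,25)"
```

```text
t 3.45 pos [461.4 -69.7  23.6] board [-79.3   0.3] yaw(tool y) -77.7 F [-3.3 -1.   1.6] w 0.08773508550357048
shift [14.1  2.7  1.4]
```

Contact, sliding at ~3.4 N. Continue.

Emit:
carry_out([
  [3,0.6,0,0,0],
  [6,1.2,0,0,0],
  [9,1.8,0,0,0],
  [10,2,0,0,0],
  [11,2.2,0,0,0],
])

```text
time_s: 3.95
position: [0.4728, -0.0679, 0.0236]
orientation: [2.108, 0.227, -2.107]
wrist_force: [-3.5, -1.2, 1.2]
grip_width: 0.0879
```

```bash
python3 -c "
from h import *
need(-65,0,25)"
```

```text
t 3.95 pos [472.8 -67.9  23.6] board [-67.7  -0.3] yaw(tool y) -77.7 F [-3.5 -1.2  1.2] w 0.08791094270323312
shift [2.6 0.8 1.4]
```

Emit:
carry_out([
  [1,0.2,0,0,0],
  [2,0.4,0,0,0],
  [3,0.6,0,0,0],
  [4,0.8,0,0,0],
  [4,0.8,0,0,0],
])

```text
time_s: 4.45
position: [0.4749, -0.0673, 0.0236]
orientation: [2.105, 0.228, -2.111]
wrist_force: [-6.6, -3.9, 4.9]
grip_width: 0.0878
```

```bash
python3 -c "
from h import *
need(-65,0,25)"
```

```text
t 4.45 pos [474.9 -67.3  23.6] board [-65.6  -0.1] yaw(tool y) -77.7 F [-6.6 -3.9  4.9] w 0.08776860608599608
shift [0.5 0.3 1.4]
```

Emit:
carry_out([
  [1,0.2,0,0,0],
  [2,0.4,0,0,0],
  [2,0.4,0,0,0],
])

```text
time_s: 4.75
position: [0.4749, -0.067, 0.0235]
orientation: [2.101, 0.228, -2.114]
wrist_force: [-11.8, -6.7, 8.7]
grip_width: 0.0878
```

```bash
python3 -c "
from h import *
need(-65,0,25)
im=snap('top','t2.png');cv2.imwrite('pics/t2c.png',cv2.resize(cv2.imread('pics/t2.png')[90:290,140:440],None,fx=2.66,fy=2.66,interpolation=cv2.INTER_CUBIC))
"
```

```text
t 4.75 pos [474.9 -67.   23.5] board [-65.5   0.1] yaw(tool y) -77.7 F [-11.8  -6.7   8.7] w 0.08778981102549302
shift [ 0.6 -0.   1.5]
```

View pics/t2c.png

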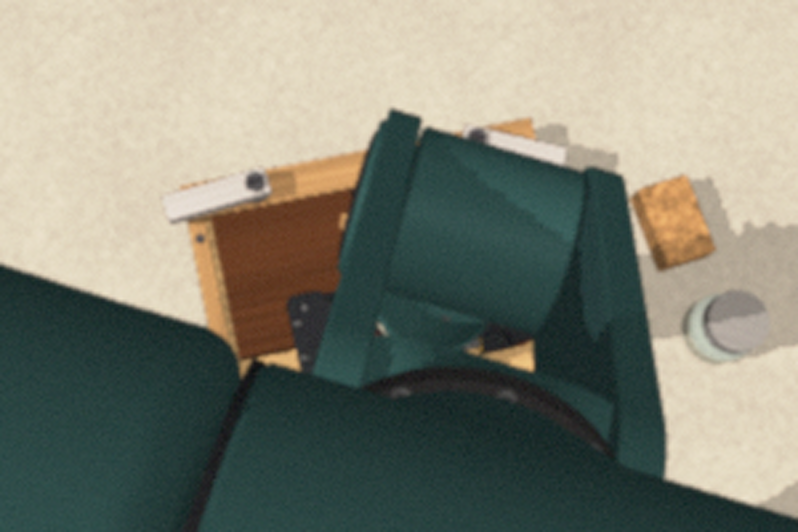

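Emit:
carry_out([
  [-10,-2,0,0,0],
  [-20,-4,10,0,0.3],
  [-20,-4,50,0,0.7],
  [-20,-4,95,0,1],
  [0,0,100,0,1],
])

```text
time_s: 5.3
position: [0.4797, -0.0673, 0.1289]
orientation: [2.115, 0.224, -2.1]
wrist_force: [0.0, -1.6, -0.1]
grip_width: 0.0595
```

```bash
python3 -c "
from h import *
need(120,148,110)"
```

```text
t 5.3 pos [479.7 -67.3 128.9] board [-60.9  -1.2] yaw(tool y) -77.7 F [ 0.  -1.6 -0.1] w 0.05951194010895306
shift [145.8 183.6 -18.9]
```

Emit:
carry_out([
  [29,37,0,0,1],
  [58,74,0,0,1],
  [87,110,0,0,1],
  [116,147,0,0,1],
  [144,182,0,0,1],
])

```text
time_s: 5.8
position: [0.6239, 0.1174, 0.1248]
orientation: [2.111, 0.228, -2.106]
wrist_force: [0.5, -1.4, 0.0]
grip_width: 0.0196
```

```bash
python3 -c "
from h import *
need(120,148,43)
snap('wrist','w3.png');snap('top','t3.png')"
```

```text
t 5.8 pos [623.9 117.4 124.8] board [118.6 149.4] yaw(tool y) -77.7 F [ 0.5 -1.4  0. ] w 0.01962636622611442
shift [  1.6  -1.1 -81.8]
```

View pics/w3.png

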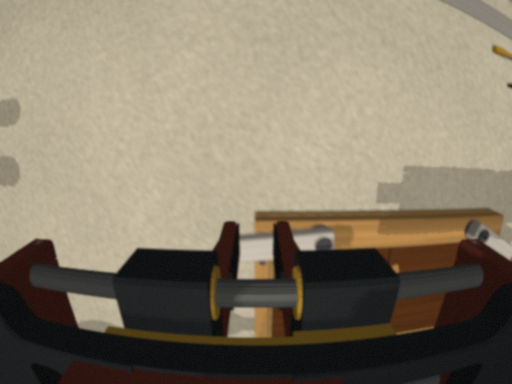

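View pics/t3.png

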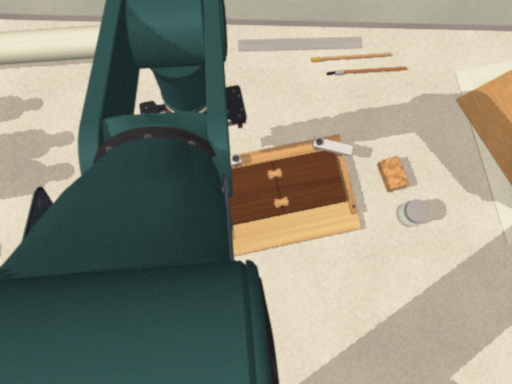

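Emit:
carry_out([
  [2,-1,-30,0,1],
  [2,-1,-60,0,1],
  [2,-1,-82,0,1],
  [2,-1,-84,0,1],
])

```text
time_s: 6.3
position: [0.6216, 0.1136, 0.0374]
orientation: [2.103, 0.227, -2.114]
wrist_force: [-0.1, 0.7, 0.5]
grip_width: 0.0005
```

```bash
cat > arc.py <<'E'
from h import *
import sys
def path(side,a0,a1,n,r=56,hx=10,hy=13.5,px=81,extra=0):
    py=88.4 if side>0 else -96
    out=[]
    for a in np.linspace(a0,a1,n):   # magnitude
        u=np.array([-np.cos(a),side*np.sin(a)]);nn=np.array([np.sin(a),side*np.cos(a)])
        sup=hx*abs(nn[0])+hy*abs(nn[1])
        out.append(np.array([px,py])+r*u+(11+sup-extra)*nn)
    return out
if __name__=='__main__':
    s=st();p=s['position'][:2]*1000
    side=int(sys.argv[1])
    for a,q in zip(np.linspace(float(sys.argv[2]),0,int(sys.argv[3])),path(side,float(sys.argv[2]),0,int(sys.argv[3]))):
        print(round(a,2),'board',np.round(q,1),'shift',np.round(tow(*q)-p,1))
E
python3 arc.py 1 1.5 11
```

```text
t 6.3 pos [621.6 113.6  37.4] board [115.7 146.3] yaw(tool y) -77.7 F [-0.1  0.7  0.5] w 0.0004586606390190205
1.5 board [ 98.9 145.8] shift [-16.3  -3.9]
1.35 board [ 91.9 148.2] shift [-23.7  -3. ]
1.2 board [ 84.2 149.7] shift [-31.5  -3.2]
1.05 board [ 76.  150.1] shift [-39.6  -4.5]
0.9 board [ 67.5 149.2] shift [-47.7  -7.2]
0.75 board [ 58.9 146.8] shift [-55.6 -11.3]
0.6 board [ 50.5 143. ] shift [-63.1 -16.8]
0.45 board [ 42.5 137.5] shift [-69.7 -23.8]
0.3 board [ 35.4 130.6] shift [-75.2 -32. ]
0.15 board [ 29.5 122.3] shift [-79.3 -41.4]
0.0 board [ 25.  112.9] shift [-81.7 -51.5]
```

Emit:
carry_out([
  [-6,-2,6,0,1],
  [-11,-4,6,0,1],
  [-16,-4,6,0,1],
  [-20,-3.5,6,0,1],
  [-24,-3,6,0,1],
])

```text
time_s: 6.8
position: [0.6012, 0.1114, 0.0467]
orientation: [2.111, 0.227, -2.105]
wrist_force: [2.7, -0.2, 1.0]
grip_width: 0.0008
```

```bash
python3 arc.py 1 1.35 10
```

```text
t 6.8 pos [601.2 111.4  46.7] board [ 95.2 148.3] yaw(tool y) -77.7 F [ 2.7 -0.2  1. ] w 0.0008198566134442772
1.35 board [ 91.9 148.2] shift [-3.3 -0.7]
1.2 board [ 84.2 149.7] shift [-11.1  -0.9]
1.05 board [ 76.  150.1] shift [-19.2  -2.2]
0.9 board [ 67.5 149.2] shift [-27.3  -4.9]
0.75 board [ 58.9 146.8] shift [-35.2  -9. ]
0.6 board [ 50.5 143. ] shift [-42.7 -14.5]
0.45 board [ 42.5 137.5] shift [-49.3 -21.5]
0.3 board [ 35.4 130.6] shift [-54.8 -29.7]
0.15 board [ 29.5 122.3] shift [-58.9 -39.1]
0.0 board [ 25.  112.9] shift [-61.3 -49.2]
```

Emit:
carry_out([
  [-5,-0.5,-3,0,1],
  [-11,-1,-3,0,1],
  [-16,-1.5,-3,0,1],
  [-21,-2.5,-3,0,1],
  [-26,-4,-3,0,1],
])

```text
time_s: 7.3
position: [0.5739, 0.1074, 0.0425]
orientation: [2.108, 0.228, -2.108]
wrist_force: [1.9, -0.2, -0.5]
grip_width: 0.0003
```

```bash
python3 arc.py 1 .9 7
```

```text
t 7.3 pos [573.9 107.4  42.5] board [ 67.7 150.1] yaw(tool y) -77.7 F [ 1.9 -0.2 -0.5] w 0.00028683053218374837
0.9 board [ 67.5 149.2] shift [ 0.  -0.9]
0.75 board [ 58.9 146.8] shift [-7.9 -5. ]
0.6 board [ 50.5 143. ] shift [-15.3 -10.6]
0.45 board [ 42.5 137.5] shift [-22.  -17.5]
0.3 board [ 35.4 130.6] shift [-27.5 -25.8]
0.15 board [ 29.5 122.3] shift [-31.5 -35.1]
0.0 board [ 25.  112.9] shift [-34.  -45.3]
```

Emit:
carry_out([
  [-5,-3,0,0,1],
  [-10,-6,0,0,1],
  [-15,-10,0,0,1],
  [-19,-14,0,0,1],
  [-22,-17.5,0,0,1],
])

```text
time_s: 7.8
position: [0.5517, 0.0895, 0.0426]
orientation: [2.108, 0.227, -2.109]
wrist_force: [1.7, 0.6, 0.2]
grip_width: 0.0004
```

Emit:
carry_out([
  [-3,-4,0,0,1],
  [-5,-8,0,0,1],
  [-7.5,-13,0,0,1],
  [-9,-16,0,0,1],
  [-9.5,-18,0,0,1],
])

```text
time_s: 8.3
position: [0.5424, 0.0715, 0.0426]
orientation: [2.108, 0.227, -2.109]
wrist_force: [1.0, 0.7, -0.0]
grip_width: 0.0004
```

```bash
python3 arc.py 1 .3 3; python3 -c "
from h import *
snap('wrist','w4.png');snap('scene','s4.png')
cv2.imwrite('pics/s4c.png',cv2.resize(cv2.imread('pics/s4.png')[130:290,90:370],None,fx=2.85,fy=2.85,interpolation=cv2.INTER_CUBIC))"
```

```text
t 8.3 pos [542.4  71.5  42.6] board [ 29.4 121.6] yaw(tool y) -77.7 F [ 1.   0.7 -0. ] w 0.0003808306526097982
0.3 board [ 35.4 130.6] shift [ 4.  10.1]
0.15 board [ 29.5 122.3] shift [-0.1  0.8]
0.0 board [ 25.  112.9] shift [-2.5 -9.4]
```

View pics/w4.png

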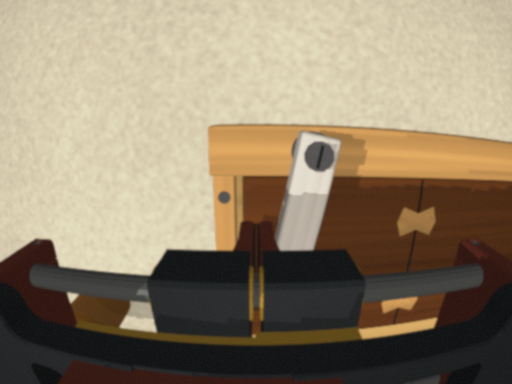

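View pics/s4c.png

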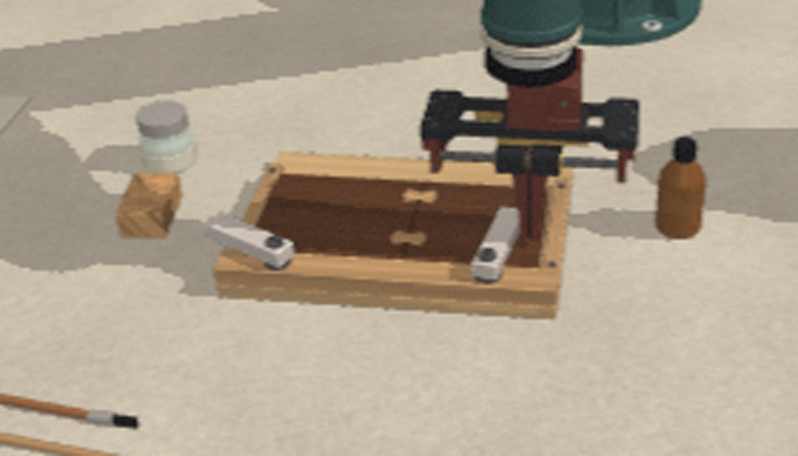

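Emit:
carry_out([
  [-1,-4,0,0,1],
  [-2,-7,0,0,1],
  [-3,-10,0,0,1],
  [-3,-12,0,0,1],
  [-3,-12,0,0,1],
])

```text
time_s: 8.9
position: [0.5396, 0.0595, 0.0425]
orientation: [2.107, 0.227, -2.109]
wrist_force: [-0.1, 0.8, 0.1]
grip_width: 0.0005
```

```bash
python3 arc.py 1 .3 3; python3 -c "
from h import *
snap('wrist','w5.png')"
```

```text
t 8.9 pos [539.6  59.5  42.5] board [ 24.1 110.4] yaw(tool y) -77.7 F [-0.1  0.8  0.1] w 0.00047767904973100345
0.3 board [ 35.4 130.6] shift [ 6.9 22.1]
0.15 board [ 29.5 122.3] shift [ 2.8 12.8]
0.0 board [ 25.  112.9] shift [0.3 2.6]
```

View pics/w5.png

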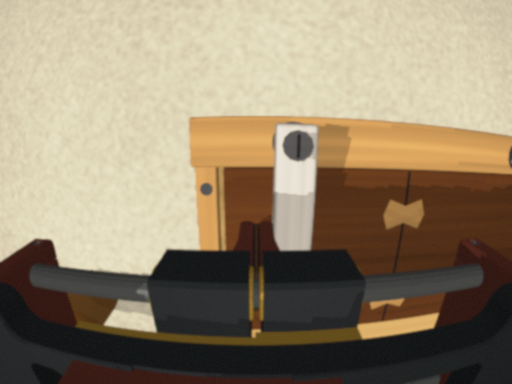

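Emit:
carry_out([
  [-2,10,0,0,1],
  [-4,20,5,0,1],
  [-4,20,50,0,1],
  [-4,20,90,0,1],
  [-4,20,90,0,1],
])

```text
time_s: 9.45
position: [0.5396, 0.0811, 0.1379]
orientation: [2.117, 0.228, -2.097]
wrist_force: [0.5, 0.7, 1.0]
grip_width: 0.0005
```

```bash
python3 -c "
from h import *
from arc import path
q=path(-1,1.14,1.14,1)[0];print(q)
q=path(-1,1.14,1.14,1,extra=-20)[0];print(q)
need(*q,130)
im=snap('wrist','w6.png')
"
```

```text
[  80.98826932 -157.62561866]
[  99.16093924 -165.97750874]
t 9.45 pos [539.6  81.1 137.9] board [ 28.6 131.6] yaw(tool y) -77.6 F [0.5 0.7 1. ] w 0.0004928663612685028
shift [ 131.  -276.3   -7.9]
```

View pics/w6.png

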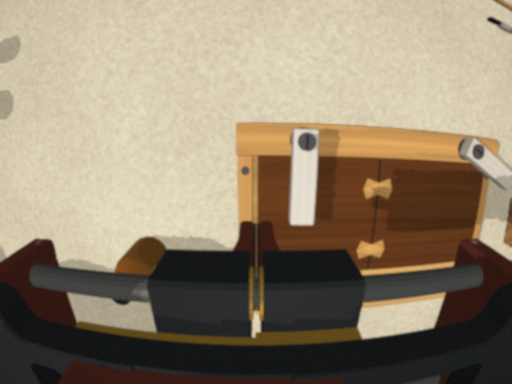

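Emit:
carry_out([
  [20,-44,0,0,1],
  [40,-88,0,0,1],
  [60,-132,0,0,1],
  [80,-176,0,0,1],
  [100,-220,0,0,1],
])

```text
time_s: 10.0
position: [0.6355, -0.1408, 0.1311]
orientation: [2.106, 0.229, -2.111]
wrist_force: [0.4, 0.9, 0.3]
grip_width: 0.0004
```

Emit:
carry_out([
  [16,-28,0,0,1],
  [32,-56,0,0,1],
  [33,-57,0,0,1],
])

```text
time_s: 10.3
position: [0.67, -0.2002, 0.1309]
orientation: [2.109, 0.224, -2.109]
wrist_force: [0.0, -0.6, 0.4]
grip_width: 0.0007
```

```bash
python3 -c "
from h import *
need(101,-167,43)
im=snap('wrist','w7.png')
"
```

```text
t 10.3 pos [ 670.  -200.2  130.9] board [  97.6 -170.8] yaw(tool y) -77.8 F [ 0.  -0.6  0.4] w 0.0006863839676597677
shift [  2.5   4.4 -87.9]
```

View pics/w7.png

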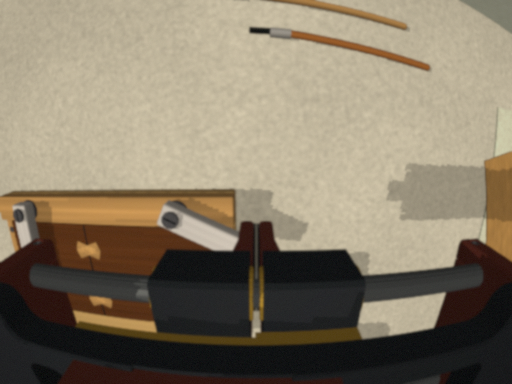

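Emit:
carry_out([
  [3,7,-30,0,1],
  [4,7,-60,0,1],
  [4,7,-84,0,1],
  [4,7,-85,0,1],
  [4,7,-85,0,1],
])

```text
time_s: 10.85
position: [0.6717, -0.1884, 0.047]
orientation: [2.106, 0.23, -2.111]
wrist_force: [-0.6, 0.5, 1.4]
grip_width: 0.0004
```

```bash
python3 arc.py -1 1.2 9
```

```text
t 10.85 pos [ 671.7 -188.4   47. ] board [ 101.7 -159.6] yaw(tool y) -77.6 F [-0.6  0.5  1.4] w 0.00038582438252555994
1.2 board [  84.2 -157.3] shift [-17.6  -1.4]
1.05 board [  76.  -157.7] shift [-25.5  -3.5]
0.9 board [  67.5 -156.8] shift [-34.   -4.3]
0.75 board [  58.9 -154.4] shift [-42.9  -3.8]
0.6 board [  50.5 -150.6] shift [-52.   -1.8]
0.45 board [  42.5 -145.1] shift [-60.9   1.9]
0.3 board [  35.4 -138.2] shift [-69.3   7.2]
0.15 board [  29.5 -129.9] shift [-76.8  14. ]
0.0 board [  25.  -120.5] shift [-83.2  22.3]
```

Emit:
carry_out([
  [-7,-1,-3,0,1],
  [-14,-1.5,-4,0,1],
  [-20,-2.5,-4,0,1],
  [-25,-3.5,-4,0,1],
  [-30,-4,-4,0,1],
])

```text
time_s: 11.35
position: [0.6432, -0.1945, 0.0444]
orientation: [2.11, 0.226, -2.106]
wrist_force: [2.5, 0.8, 0.4]
grip_width: 0.0004
```

```bash
python3 arc.py -1 1.05 8
```

```text
t 11.35 pos [ 643.2 -194.5   44.4] board [  72.6 -159.6] yaw(tool y) -77.7 F [2.5 0.8 0.4] w 0.00035605769711455674
1.05 board [  76.  -157.7] shift [3.  2.6]
0.9 board [  67.5 -156.8] shift [-5.5  1.7]
0.75 board [  58.9 -154.4] shift [-14.4   2.2]
0.6 board [  50.5 -150.6] shift [-23.5   4.2]
0.45 board [  42.5 -145.1] shift [-32.4   7.9]
0.3 board [  35.4 -138.2] shift [-40.8  13.2]
0.15 board [  29.5 -129.9] shift [-48.3  20. ]
0.0 board [  25.  -120.5] shift [-54.7  28.3]
```

Emit:
carry_out([
  [-5,1.5,0,0,1],
  [-10,2,0,0,1],
  [-15,2.5,0,0,1],
  [-20,3.5,0,0,1],
  [-24,4.5,0,0,1],
])

```text
time_s: 11.85
position: [0.6184, -0.1894, 0.0435]
orientation: [2.108, 0.228, -2.108]
wrist_force: [1.5, 0.6, -0.0]
grip_width: 0.0006
```

Emit:
carry_out([
  [-5,2,0,0,1],
  [-9,4,0,0,1],
  [-13,6,0,0,1],
  [-17,9,0,0,1],
  [-20,11,0,0,1],
])

```text
time_s: 12.35
position: [0.5984, -0.1783, 0.0436]
orientation: [2.108, 0.228, -2.108]
wrist_force: [1.8, -1.0, -0.1]
grip_width: 0.0005
```

```bash
python3 arc.py -1 .45 4;  python3 -c "
from h import *
im=snap('wrist','w8.png')
"
```

```text
t 12.35 pos [ 598.4 -178.3   43.6] board [  32.1 -134.4] yaw(tool y) -77.7 F [ 1.8 -1.  -0.1] w 0.0005393441245921684
0.45 board [  42.5 -145.1] shift [12.5 -8.3]
0.3 board [  35.4 -138.2] shift [ 4.1 -3. ]
0.15 board [  29.5 -129.9] shift [-3.5  3.9]
0.0 board [  25.  -120.5] shift [-9.8 12.2]
```

View pics/w8.png

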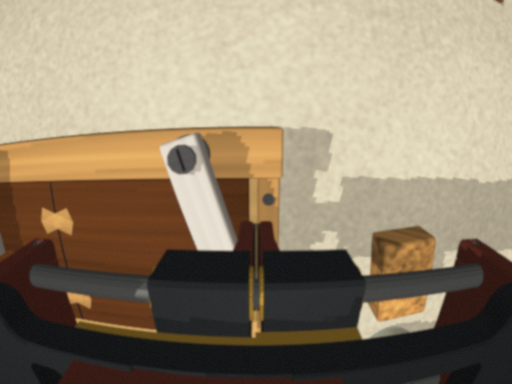

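Arm still about 0.25–0.3 rad off; on to the end of the arc (as on the left, ~2 mm beyond the model).

Emit:
carry_out([
  [-3,3,0,0,1],
  [-5,6,0,0,1],
  [-7,9,0,0,1],
  [-9,12,0,0,1],
  [-10,14,0,0,1],
])

```text
time_s: 12.9
position: [0.5886, -0.1642, 0.0436]
orientation: [2.108, 0.228, -2.108]
wrist_force: [0.7, -2.0, 0.9]
grip_width: 0.0005
```

```bash
python3 arc.py -1 .15 2;  python3 -c "
from h import *
im=snap('wrist','w9.png')
"
```

```text
t 12.9 pos [ 588.6 -164.2   43.6] board [  25.4 -118.7] yaw(tool y) -77.7 F [ 0.7 -2.   0.9] w 0.0005476845815862919
0.15 board [  29.5 -129.9] shift [  6.3 -10.2]
0.0 board [  25.  -120.5] shift [-0.1 -1.9]
```

View pics/w9.png

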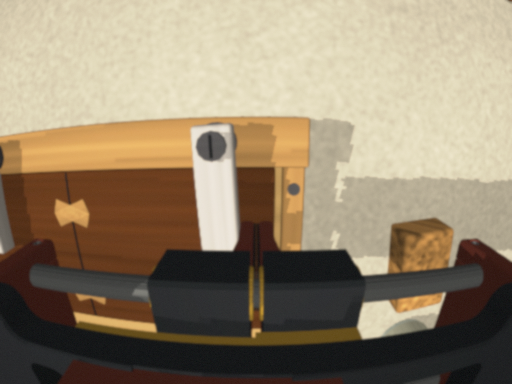

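Emit:
carry_out([
  [2,-10,0,0,1],
  [4,-20,5,0,1],
  [4,-20,50,0,1],
  [4,-20,95,0,1],
  [4,-20,130,0,1],
])

```text
time_s: 13.45
position: [0.5935, -0.186, 0.1763]
orientation: [2.11, 0.225, -2.107]
wrist_force: [0.7, 0.2, -0.1]
grip_width: 0.0004
```

Emit:
carry_out([
  [-20,-40,30,0,1],
  [-40,-80,30,0,1],
  [-60,-120,30,0,1],
  [-80,-160,30,0,1],
  [-100,-200,30,0,1],
])

```text
time_s: 13.95
position: [0.4915, -0.387, 0.2043]
orientation: [2.108, 0.226, -2.108]
wrist_force: [-0.0, -0.5, -0.7]
grip_width: 0.0001
```

Emit:
carry_out([
  [-40,-30,0,0,1],
  [-80,-60,0,0,1],
  [-120,-90,0,0,1],
  [-160,-120,0,0,1],
  [-160,-120,0,0,1],
])

```text
time_s: 14.45
position: [0.3275, -0.5092, 0.2041]
orientation: [2.108, 0.219, -2.113]
wrist_force: [-0.4, -0.3, -1.2]
grip_width: 0.0006
```

```bash
python3 -c "
from h import *
st();im=snap('top','t9.png');cv2.imwrite('pics/t9c.png',cv2.resize(cv2.imread('pics/t9.png')[90:290,140:440],None,fx=2.66,fy=2.66,interpolation=cv2.INTER_CUBIC))
for t in('keeper_1_pivot','keeper_1_tip','keeper_2_tip','panel','bottle','jar','block'):
  for r in eyes.mark_of('top',t)[:3]:
    w=ray(im,r['xy'],.045 if 'keep' in t else (.015 if t=='panel' else 0))*1000;print(t,round(r['confidence'],2),w.round(),tob(w).round(1))
"
```

```text
t 14.45 pos [ 327.5 -509.2  204.1] board [-301.9 -401.6] yaw(tool y) -78.1 F [-0.4 -0.3 -1.2] w 0.0005525742057950948
keeper_1_pivot 0.98 [ 639. -127.   45.] [ 82.4 -93.2]
keeper_1_pivot 0.59 [605.  52.  45.] [86.2 89.5]
keeper_1_pivot 0.19 [ 570. -284.   45.] [ -17.4 -232.2]
keeper_1_tip 0.89 [ 568. -152.   45.] [   8.3 -102.4]
keeper_1_tip 0.65 [542. -51.  45.] [3.3 1.9]
keeper_2_tip 0.77 [526.  36.  45.] [ 6.4 90.1]
panel 0.55 [548. -57.  15.] [ 8.2 -5.1]
jar 0.82 [ 493. -341.    0.] [-105.  -271.6]
block 0.59 [ 578. -304.    0.] [ -14.4 -253.4]
```

View pics/t9c.png

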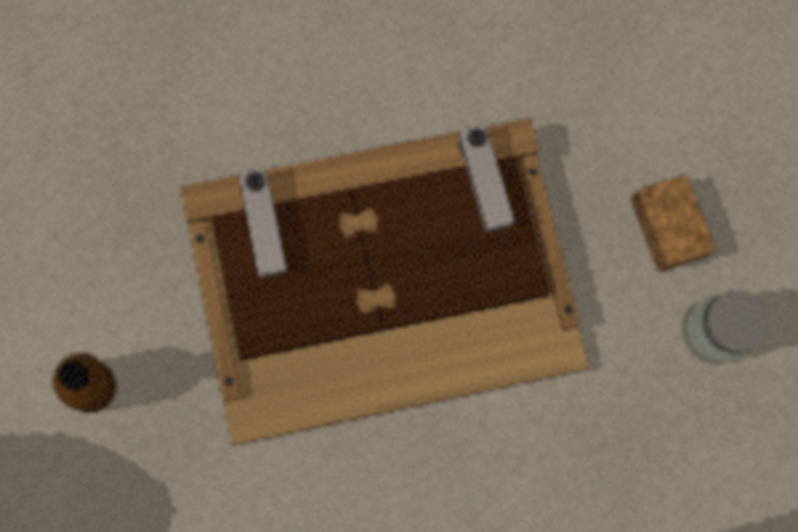

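```bash
python3 -c "
from h import *
im=eyes.get_image('top')
for u,v,z in((243,358,33),(549,297,33),(256,181,56),(271,274,53),(478,137,56),(499,226,53)):
  print(tob(ray(im,(140+(u+.5)/2.66-.5,90+(v+.5)/2.66-.5),z/1000)*1000).round(1))
print(workorder.hand_in())"
```

```text
[-54.4 127. ]
[ -55.9 -126.8]
[80.8 88.8]
[ 4.3 92.1]
[ 81.5 -95.8]
[  6.2 -95.8]
the job is handed in; nothing more can be done
None
```

The panel is home against the far rail, both swivel arms point straight across it, and I handed the job in at about 14.5 s of the 51 s allowed. `hand_in` gives no verdict, so the result is unconfirmed.

- **Panel:** I pushed it with the open fingers. It slid at about 3.5 N and then stopped dead at the rail, with the force rising to about 16 N. In the last top picture its near edge measures at board x of −54 to −56 mm (−55 is home), and it is square to within about 0.01 rad.
- **Swivel arms:** I swept each one round with the closed fingers. In the last picture the left arm is about 0.04 rad off straight and the right arm about 0 (limit 0.2). An earlier wrist picture suggested about 0.04 rad for the right one.
- **Bystanders:** The bottle, jar and cork block look unmoved in the top picture. The detector found no bottle in the last picture. Its jar and block marks shifted by about 8 mm and the block's confidence was modest, but the picture shows both where they were.
- **Robot:** It is clear of everything. One low-ranked arm-tip detection (0.65) landed in the middle of the panel and was disregarded as false.

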